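Set a cake display shelf level

TASK

Lay the spirit level lengthwise on the empty low display shelf and let go of it, then turn the black knob of the shelf's levelling foot until the bubble stands between the two lines of the vial. Then rest the fingertips on top of the level and press it down onto the shelf firmly, with about the weight of a kilo; the job ends holding: finish while still pressing, with the bubble still between its lines, and leave the other things on the counter where they are.

Things in the scene. Friction and masses are not known exactly. Their poses are not given: they have to be found in the camera images.
- stand: Low steel display shelf, fixed in place: a plate 170 mm (x) by 300 mm (y), upper surface 62 mm above the counter, on two fixed feet under its +y end (line y = +130 mm) and one levelling foot at its -y end, in a 50 mm wide lug that ends at y = -219 mm. Origin: on the counter under the plate's middle; z up, y along the shelf, away from the knob.
- shelf_top (a point): Middle of the shelf's upper surface, 62 mm above the counter; axes as stand, but tilting with the shelf (by a few thousandths of a radian; the knob's end starts low).
- knob_grip (a point): On the upright axis of the levelling foot's knob (x = 0, y = -185 mm of the stand), at grip height: 89 mm above the counter. The knob is black, round, fluted, 42 mm in diameter, from 72 to 98 mm above the counter; grip it from above across any diameter. It keeps its height, turns with about 0.1 N m and stays where it is left.
- foot_spindle (a point): Where the foot's 12 mm spindle meets the lug, 49 mm above the counter, under the knob. Clockwise seen from above raises this end of the shelf, 3 mm a turn, anticlockwise lowers it: 1 rad clockwise moves the bubble of a level lying along the shelf 3.6 mm towards the knob. It starts 1.7 to 3.6 rad too low; more than one grasp may be needed.
- level: Spirit level: aluminium box bar 220 mm (x) by 24 mm (y) by 44 mm (z), black end caps, about 0.35 kg, standing on its 24 mm wide base. Origin: middle of its underside; x along its length, z up; alike either way round. Its top is flat and solid, also over the vial; pressed at or evenly about its middle, the reading stays true.
- vial (a point): Middle of the vial, in the level's top, 38 mm above its underside, axes as level. The vial lies along x in a window 50 mm long: yellow-green liquid, two black lines round it 22 mm apart (inner sides), a pale bubble 16 mm long, seen from above.
- bubble (a joint): Place of the bubble along the level's +x from the vial's middle, in m: 0 is centred, between the lines is within 0.003 either way. It floats towards the higher end, 2.4 mm per thousandth of a radian, stops at 0.016 and settles in about 2 s.
- caramel_bar: Bystander: plain steel bar 200 x 12 x 12 mm lying on the counter. Origin: middle of its underside, x along it.
- cake_tray: Bystander: tray 160 x 240 mm with three blocks of cake, 56 mm high. Origin: middle of its underside.
- mug: Bystander: white mug, 76 mm across, 90 mm high. Origin: middle of its underside.
- sugar_jar: Bystander: glass jar with steel cap, 66 mm across, 110 mm high. Origin: middle of its underside.
- cake_ring: Bystander: open steel ring 80 mm across, 45 mm high. Origin: middle of its underside.
- cake_server: Bystander: flat server lying on the counter. Origin: on its underside.
- plates: Bystander: three stacked plates, 150 mm across, 27 mm high. Origin: middle of the underside.
- espresso_cup: Bystander: small white cup, 56 mm across, 55 mm high. Origin: middle of its underside.
There are look-alikes about, which are no part of the job. Leave any purple look-alike of the level alone.

How it is judged:
By the outcome, as a careful person would: the job done as asked, in the order asked, and still so for the second after the job is handed in, while the arm keeps its last pose, push and grip.
It also fails if it takes over 69 s, if anything falls off the work surface, if the arm or the gripper's body presses on something with over 40 N, if the wrist force passes 120 N, or if a joint passes its speed limit or range.

ROBOT

A 7-joint arm with a two-finger parallel gripper is mounted at the origin on the work surface. World frame = base frame: x ahead of the robot, y to its left, z up, the work surface at z = 0. Lengths are in m, angles in rad, forces in N, time in s.
With the tool pointing down it reaches from about 0.35 to 0.9 m from the base axis. Payload 8.1 kg.
Tool frame: the origin (TCP) lies at the very end of the fingers, on their centre line; the grasp point (between the pads) lies 19 mm behind it; z points along the fingers, y is the line along which they close (so a half turn about z gives the same grasp; the last joint's range is limited). The gripper opens to 92 mm and grips with 3 to 60 N. Pads are 19 mm wide; open, the fingers measure 130 mm over their backs; the gripper's body (75 mm by 190 mm) begins 47 mm behind the grasp point.
Start: joints at [1.042, 0.434, 0.025, 1.573, -0.012, 1.134, -0.075], TCP at [0.258, -0.569, 0.227] pointing down, gripper open.
Joint ranges: [-2.62, 2.62], [-0.44, 2.09], [-1.27, 1.32], [0.08, 2.57], [-1.32, 4.46], [0.12, 2], [-2.74, 2.74]. Speed limits (rad/s): [2.22, 2.22, 3.01, 3.01, 3.14, 3.14, 3.14].

INTERFACE

Orientations are given as a rotation vector (axis times angle).
In Python, from cell import arm gives the robot as it stands.
- The arm moves only by the shell command python3 -m pendant 'ROWS' [FORCE]. ROWS is a JSON object of lists of equal length, an entry for each row: "slide": the shift along the tool's x, y, z in units of 0.3 m (1.0 is 0.3 m), a list of three; "dr": the turn, a rotation vector about the tool's x, y, z in units of 0.12 rad (1.0 is 0.12 rad), a list of three; "claw": the opening, from 0 (shut) to 1 (fully open). In form: {"slide": [[tx, ty, tz], ...], "dr": [[ax, ay, az], ...], "claw": [claw, ...]}. A call has 1 to 10 rows; each row shifts and turns the commanded pose from where the row before left it, along the tool's axes as they then stand; what a row does not reach is not made up. A row lasts 1/10 s, in which the tool goes at most 50 mm and 8.59 degrees, less where a joint would pass 70% of its speed; a pose out of reach is approached as far as the arm can. A call with a number of a shift or a turn outside -1 to 1 is refused whole. A call with a gripper value outside its range is refused whole. The fingers move at their own pace and stop on an object; FORCE is the grip in N (left out, the last holds). Time passes only in rows, so rows that do not move let the fingers close. It gives the time, the measured TCP pose, the force, the opening and the grip force at its end, in the units of the state.
- arm.observe(): the state, without advancing time (a new reading comes with each control period).
- arm.get_image(name): name is "scene" or "top" or "wrist"; returns the picture (400x640x3 uint8, red, green, blue); there is no depth.
- arm.calibration(name): a dict with "K" (3x3 intrinsics, pixels), "dist" ([k1, k2, p1, p2, k3] as OpenCV has them; the pictures are not rectified), "xyz" and "orientation" of the camera in the world. Camera axes: x right, y up, looking along -z (the intrinsics and any distortion apply to the point x, -y, -z); pixel columns grow to the right and rows downward; lengths in m; the calibration is good to about 2 mm. A picture is of the moment at which its call begins: read the wrist's pose just before it. calibration takes no time and is no camera call; for the wrist camera it gives the pose at the moment of the call.
- arm.sign_off(): hands the job in; it is judged then, once.
The state is a dict: "clock": time; "joints": joint angles; "dq": joint speeds; "joint_efforts": joint torques, N m; "position": TCP position; "ee_rot": TCP orientation; "force": force on the tool from outside, world axes, zero at the start; "ft_torque": the same for the moment, N m; "width": opening from 0.0 (shut) to 1.0 (fully open); "gripper_force": force on a finger pad.
Only numpy, scipy, OpenCV 4.12 (cv2) and the standard library are available. Lean on these libraries where they do the work, as an engineer would, in place of code of your own. Each camera call takes 0.05 s, during which the arm holds its last target. There are 200 camera calls.

## Working session

There is one attempt and no reset: what is moved stays moved. The work goes in short steps, Python scripts to look and compute and a shell command to move; the robot and the scene stay as the last step left them, time stands still between calls to the robot, and variables do not carry over. Pictures are saved under pics/ and viewed, at most 10 in all, crops included, and the job is handed in when it is done.

```bash
ls; mkdir -p pics; python3 - <<'E'
from cell import arm
import cv2
for n in("scene","top"):
    cv2.imwrite(f"pics/{n}0.png",cv2.cvtColor(arm.get_image(n),cv2.COLOR_RGB2BGR))
    print(n,arm.calibration(n))
print(arm.observe())
E
```

```text
pics
scene {'K': array([[439.86601043,   0.        , 318.87679703],
       [  0.        , 439.86601043, 207.58045306],
       [  0.        ,   0.        ,   1.        ]]), 'dist': array([-0.06105384,  0.        ,  0.        ,  0.        ,  0.        ]), 'xyz': array([1.23344608, 0.55071744, 0.87637372]), 'orientation': array([0.4597514 , 0.9161662 , 2.09232445])}
top {'K': array([[478.85260662,   0.        , 321.30293867],
       [  0.        , 478.85260662, 208.44906068],
       [  0.        ,   0.        ,   1.        ]]), 'dist': array([0.03052508, 0.        , 0.        , 0.        , 0.        ]), 'xyz': array([0.32844115, 0.01389632, 1.39545172]), 'orientation': array([ 0.12021791, -0.1229026 , -1.54112014])}
{'clock': 0.1, 'joints': array([ 1.04236217,  0.43513251,  0.02495637,  1.57399279, -0.01161118,
        1.13400232, -0.07507118]), 'dq': array([-0.00324212, -0.00124898,  0.00047201, -0.00338474, -0.00119246,
       -0.00064168,  0.00110543]), 'joint_efforts': array([ 2.92644741e-03, -6.69122243e+01,  9.87679884e-01, -3.15149796e+01,
       -6.05803519e-02,  3.73642927e-02,  3.72146337e-05]), 'position': array([ 0.25795259, -0.56878678,  0.22604132]), 'ee_rot': array([-3.06935969e+00, -6.63529494e-01,  6.27101883e-04]), 'force': array([-0.27961402,  0.39171936,  0.50338417]), 'ft_torque': array([-0.00214127, -0.0066465 ,  0.01558033]), 'gripper_force': 0.0, 'width': 1.000423808370288}
```

View pics/top0.png

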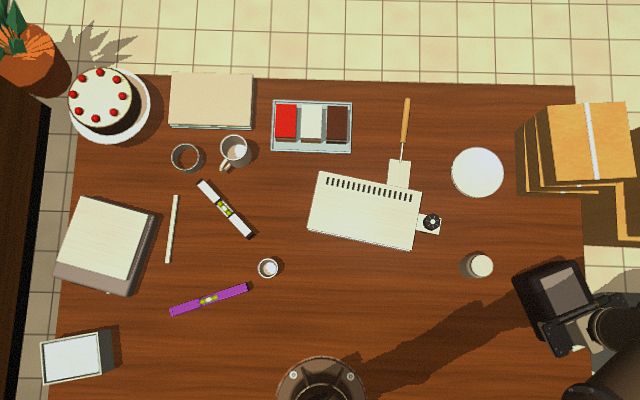

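View pics/scene0.png

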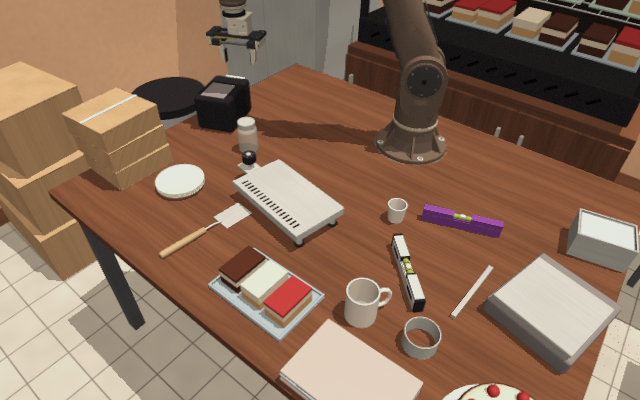

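```bash
cat > h.py <<'E'
from cell import arm
import cv2, numpy as np
from scipy.spatial.transform import Rotation as R
def p2w(c,uv,z):
    n=cv2.undistortPoints(np.array([[uv]],float),c["K"],c["dist"])[0,0]
    d=R.from_rotvec(c["orientation"]).apply([n[0],-n[1],-1])
    return c["xyz"]+d*(z-c["xyz"][2])/d[2]
def w2p(c,p):
    q=R.from_rotvec(c["orientation"]).inv().apply(np.array(p)-c["xyz"])
    return cv2.projectPoints(np.array([[q[0],-q[1],-q[2]]]),np.zeros(3),np.zeros(3),c["K"],c["dist"])[0].ravel()
def snap(n,f,crop=None,s=1):
    c=arm.calibration(n); im=cv2.cvtColor(arm.get_image(n),cv2.COLOR_RGB2BGR)
    if crop: x,y,w,h=crop; im=im[y:y+h,x:x+w]
    cv2.imwrite(f"pics/{f}.png",cv2.resize(im,None,fx=s,fy=s,interpolation=cv2.INTER_CUBIC)); return c
E
python3 - <<'E'
from h import *
im=cv2.imread("pics/top0.png")
a=cv2.resize(im[170:245,185:265],None,fx=5,fy=5,interpolation=cv2.INTER_CUBIC)
b=cv2.resize(im[165:255,300:450],None,fx=5,fy=5,interpolation=cv2.INTER_CUBIC)
o=np.zeros((600,800,3),np.uint8)
b=cv2.resize(im[165:255,300:448],None,fx=3.5,fy=3.5,interpolation=cv2.INTER_CUBIC)
a=cv2.resize(im[175:243,190:260],None,fx=3.5,fy=3.5,interpolation=cv2.INTER_CUBIC)
o[:b.shape[0],:b.shape[1]]=b; o[320:320+a.shape[0],:a.shape[1]]=a
cv2.imwrite("pics/crop1.png",o)
E
```

```text
(no output)
```

View pics/crop1.png

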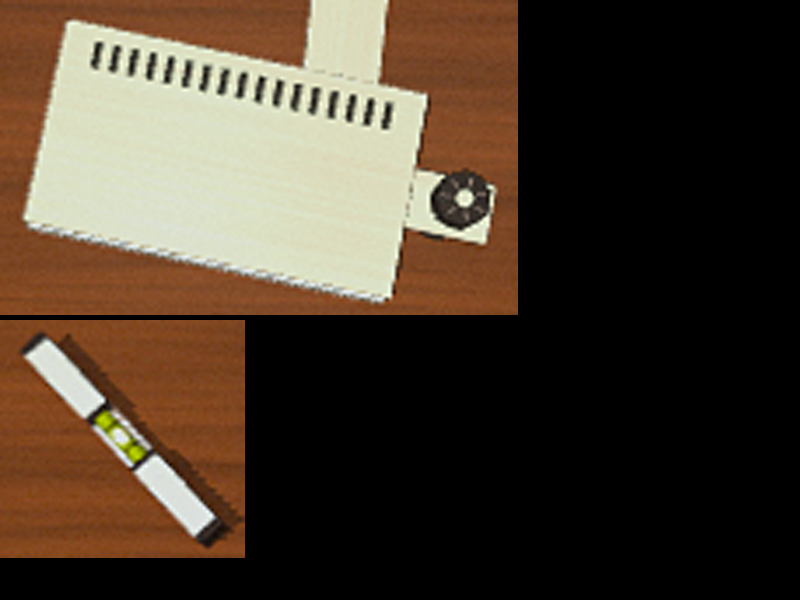

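The shelf's plate corners are at crop (68,20), (427,95), (387,300), (25,220), the knob at (461,199), and the silver level's ends at (33,343) and (208,532) with its vial at (121,437).

```bash
python3 - <<'E'
from h import *
c=arm.calibration("top")
P=np.array([p2w(c,(300+x/3.5,165+y/3.5),.062) for x,y in[(68,20),(427,95),(387,300),(25,220)]])
print(P.round(4)); m=P.mean(0); print("mid",m.round(4))
L=[np.linalg.norm(P[i]-P[(i+1)%4]) for i in range(4)];print(L)
v=(P[0]+P[3]-P[1]-P[2]);v/=np.linalg.norm(v);print("shelf y dir",v,np.arctan2(v[1],v[0]))
k=p2w(c,(300+461/3.5,165+199/3.5),.098);print("knob",k.round(4),"expected",(m-v*.185).round(4))
q=lambda x,y:p2w(c,(190+x/3.5,175+(y-320)/3.5),.044)
a,b,d=q(33,343),q(208,532),q(121,437);print("level",a,b,d,np.linalg.norm(a-b),np.arctan2(*(a-b)[1::-1]))
s=arm.observe();print(R.from_rotvec(s["ee_rot"]).as_matrix().round(3),s["position"])
E
```

```text
[[ 0.6461  0.0225  0.062 ]
 [ 0.5916 -0.2695  0.062 ]
 [ 0.4251 -0.2367  0.062 ]
 [ 0.4812  0.0525  0.062 ]]
mid [ 0.536  -0.1078  0.062 ]
[np.float64(0.29708717358755965), np.float64(0.1697467458249894), np.float64(0.2946609860445727), np.float64(0.16755935641540912)]
shelf y dir [0.18703226 0.98235377 0.        ] 1.3826561035077003
knob [ 0.5026 -0.2878  0.098 ] expected [ 0.5014 -0.2895  0.062 ]
level [0.60894225 0.36642644 0.044     ] [0.45710492 0.21549764 0.044     ] [0.53283946 0.2900273  0.044     ] 0.21408894823496608 0.7823974474098195
[[ 0.911  0.413 -0.001]
 [ 0.413 -0.911  0.001]
 [-0.    -0.001 -1.   ]] [ 0.25795259 -0.56878678  0.22604132]
```

```bash
cat >> h.py <<'E'
def goal(p,yaw):
    s=arm.observe(); M=R.from_rotvec(s["ee_rot"]); T=R.from_matrix([[np.cos(yaw),np.sin(yaw),0],[np.sin(yaw),-np.cos(yaw),0],[0,0,-1]])
    d=np.array(p)-s["position"]
    print("slide total, axes now:",(M.inv().apply(d)/.3).round(4),"after turn:",(T.inv().apply(d)/.3).round(4),"dr total",((M.inv()*T).as_rotvec()/.12).round(3))
    print("pos",s["position"].round(4),"j",s["joints"].round(2),"F",s["force"].round(1),"w",round(s["width"],3),"g",round(s["gripper_force"],1),"t",s["clock"])
E
python3 -m pendant '{"slide":[[0,0,0],[0,0,0],[0,0,0]],"dr":[[0,0,-1],[0,0,-1],[0,0,-1]],"claw":[1,1,1]}'
python3 -c "
from h import *
goal((.533,.290,.20),.7854)"
```

```text
clock: 0.4
position: [0.258, -0.5689, 0.2263]
ee_rot: [-2.898, -1.21, 0.0]
force: [0.2, -0.5, 0.6]
width: 0.997
gripper_force: 0.0
slide total, axes now: [ 2.6799 -1.362   0.0893] after turn: [ 2.6727 -1.3764  0.0876] dr total [-0.007 -0.002  0.045]
pos [ 0.258  -0.5689  0.2263] j [ 1.1   0.44 -0.06  1.57  0.03  1.14  0.26] F [ 0.2 -0.5  0.6] w 0.997 g 0.0 t 0.4
```

```bash
for i in 1; do python3 -m pendant '{"slide":[[0.134,-0.069,0],[0.134,-0.069,0],[0.134,-0.069,0],[0.134,-0.069,0],[0.134,-0.069,0],[0.134,-0.069,0],[0.134,-0.069,0],[0.134,-0.069,0],[0.134,-0.069,0],[0.134,-0.069,0]],"dr":[[0,0,0],[0,0,0],[0,0,0],[0,0,0],[0,0,0],[0,0,0],[0,0,0],[0,0,0],[0,0,0],[0,0,0]],"claw":[1,1,1,1,1,1,1,1,1,1]}'; done
python3 -m pendant '{"slide":[[0.134,-0.069,0.009],[0.134,-0.069,0.009],[0.134,-0.069,0.009],[0.134,-0.069,0.009],[0.134,-0.069,0.009],[0.134,-0.069,0.009],[0.134,-0.069,0.009],[0.134,-0.069,0.009],[0.134,-0.069,0.009],[0.134,-0.069,0.009]],"dr":[[0,0,0],[0,0,0],[0,0,0],[0,0,0],[0,0,0],[0,0,0],[0,0,0],[0,0,0],[0,0,0],[0,0,0]],"claw":[1,1,1,1,1,1,1,1,1,1]}'
python3 -c "
from h import *
goal((.533,.290,.20),.7854)
c=snap('wrist','w1');print(c['xyz'],[w2p(c,p) for p in [(.533,.29,.044),(.609,.366,.044),(.457,.2155,.044)]])"
```

```text
clock: 1.4
position: [0.3959, -0.1368, 0.2267]
ee_rot: [2.902, 1.202, -0.0]
force: [1.7, -0.4, 0.7]
width: 1.003
gripper_force: 0.0
clock: 2.4
position: [0.5339, 0.2936, 0.1991]
ee_rot: [2.902, 1.202, -0.001]
force: [1.4, -0.5, 0.5]
width: 0.996
gripper_force: 0.0
slide total, axes now: [-0.0106  0.0065 -0.003 ] after turn: [-0.0106  0.0065 -0.003 ] dr total [ 0.001  0.007 -0.001]
pos [0.5339 0.2936 0.1991] j [-0.24  0.49 -0.51  1.62  0.26  1.11 -1.61] F [ 1.4 -0.5  0.5] w 0.996 g 0.0 t 2.4
[0.5886432  0.34548955 0.35544093] [array([319.20954044, 188.12124853]), array([319.12948314,  62.85778353]), array([318.22151255, 290.67271017])]
```

View pics/w1.png

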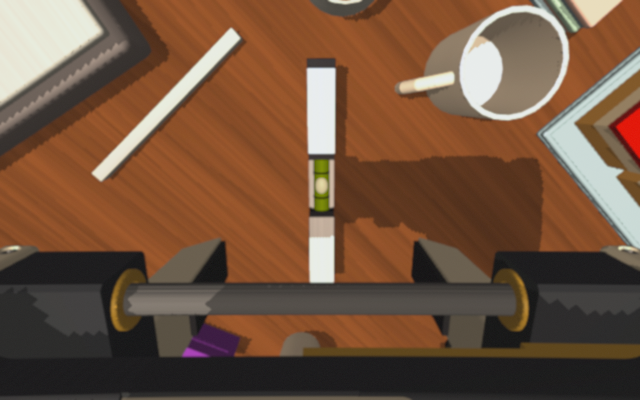

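The level's vial is at (321,186), within 2 px of the prediction, and it is aligned with the tool. I'll check the mug's clearance from the gripper body.

```bash
python3 -c "
from h import *
c=arm.calibration('wrist')
M=R.from_rotvec(arm.observe()['ee_rot'])
for uv,z in [((495,125),.09),((460,113),.09),((425,75),.07),((397,88),.045),((495,5),.09),((566,60),.09),((310,115),.044),((333,115),.044),((321,186),.044)]:
  p=p2w(c,uv,z);print(uv,p.round(4),M.inv().apply(p-[.533,.29,.012]).round(3))"
```

```text
(495, 125) [0.6674 0.2501 0.09  ] [ 0.066  0.123 -0.078]
(460, 113) [0.6546 0.2751 0.09  ] [ 0.075  0.097 -0.078]
(425, 75) [0.6582 0.3104 0.07  ] [ 0.103  0.074 -0.058]
(397, 88) [0.6411 0.3153 0.045 ] [ 0.094  0.059 -0.033]
(495, 5) [0.7146 0.3144 0.09  ] [ 0.145  0.112 -0.078]
(566, 60) [0.7285 0.2516 0.09  ] [ 0.11   0.166 -0.078]
(310, 115) [0.5731 0.3515 0.044 ] [ 0.072 -0.015 -0.032]
(333, 115) [0.5873 0.3375 0.044 ] [ 0.072  0.005 -0.032]
(321, 186) [0.5354 0.2997 0.044 ] [ 0.009 -0.005 -0.032]
```

```bash
python3 -c "
from h import *
goal((.535,.291,.012),.7854)"
```

```text
slide total, axes now: [-0.0252  0.0318  0.6222] after turn: [-0.0228  0.0292  0.6224] dr total [-0.037 -0.029  0.049]
pos [0.5337 0.302  0.1987] j [-0.25  0.49 -0.52  1.61  0.26  1.11 -1.61] F [1.3 7.1 1.9] w 1.001 g 0.0 t 2.45
```

```bash
python3 -m pendant '{"slide":[[0,0,0],[0,0,0.1],[0,0,0.1],[0,0,0],[0,0,0]],"dr":[[0,0,0],[0,0,0],[0,0,0],[0,0,0],[0,0,0]],"claw":[0.8,0.8,0.8,0.8,0.8]}'
python3 -c "
from h import *
goal((.535,.291,.012),.7854)
c=snap('wrist','w2')
g=arm.observe();print(g['position'])
print(c['xyz'],[w2p(c,p) for p in [(.533,.29,.044),(.609,.366,.044),(.457,.2155,.044)]])"
```

```text
clock: 2.95
position: [0.5335, 0.2911, 0.1399]
ee_rot: [2.902, 1.201, -0.002]
force: [-0.3, 0.1, -0.4]
width: 0.802
gripper_force: 0.0
slide total, axes now: [0.0037 0.0038 0.4264] after turn: [0.0031 0.0038 0.4264] dr total [-0.     0.011 -0.004]
pos [0.5335 0.2911 0.1399] j [-0.25  0.54 -0.5   1.69  0.3   0.99 -1.64] F [-0.3  0.1 -0.4] w 0.802 g 0.0 t 2.95
[0.53415373 0.29187434 0.14096945]
[0.58841223 0.34301121 0.2962513 ] [array([317.16942066, 204.62523021]), array([316.71691268,  50.69282065]), array([316.25062242, 325.7172932 ])]
```

View pics/w2.png

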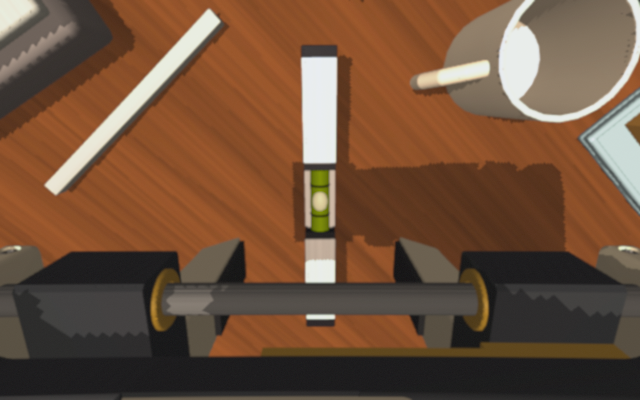

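The vial is at (320,201) and the ends at rows 46 and 325, so the level is centred to within about 2 mm. I'll descend and grip.

```bash
python3 -m pendant '{"slide":[[0.003,0.007,0.1],[0,0,0.1],[0,0,0.1],[0,0,0.08],[0,0,0.045],[0,0,0],[0,0,0],[0,0,0],[0,0,0],[0,0,0]],"dr":[[0,0,0],[0,0,0],[0,0,0],[0,0,0],[0,0,0],[0,0,0],[0,0,0],[0,0,0],[0,0,0],[0,0,0]],"claw":[0.7,0.7,0.7,0.7,0.7,0.7,0,0,0,0]}' 25
python3 -m pendant '{"slide":[[0,0,0],[0,0,-0.1],[0,0,-0.15],[0,0,-0.15],[0,0,-0.1],[0,0,0]],"dr":[[0,0,0],[0,0,0],[0,0,0],[0,0,0],[0,0,0],[0,0,0]],"claw":[0,0,0,0,0,0]}' 25
python3 -c "
from h import *
goal((.536,-.108,.165),1.383)"
```

```text
clock: 4.0
position: [0.5362, 0.2915, 0.0131]
ee_rot: [-2.902, -1.202, -0.002]
force: [0.6, 0.3, -0.4]
width: 0.401
gripper_force: 0.0
clock: 4.6
position: [0.5376, 0.293, 0.1668]
ee_rot: [-2.901, -1.202, -0.011]
force: [0.8, 0.3, -3.4]
width: 0.259
gripper_force: 25.0
slide total, axes now: [-9.491e-01  9.411e-01  9.000e-04] after turn: [-1.314   0.2444  0.006 ] dr total [ 0.031 -0.053 -4.977]
pos [0.5376 0.293  0.1668] j [-0.24  0.52 -0.51  1.65  0.28  1.04 -1.62] F [ 0.8  0.3 -3.4] w 0.259 g 25.0 t 4.6
```

```bash
python3 -m pendant '{"slide":[[0,0,0],[0,0,0],[0,0,0],[0,0,0],[0,0,0]],"dr":[[0,0,-1],[0,0,-1],[0,0,-1],[0,0,-1],[0,0,-0.98]],"claw":[0,0,0,0,0]}' 25
python3 -m pendant '{"slide":[[-0.13,0.024,0],[-0.13,0.024,0],[-0.13,0.024,0],[-0.13,0.024,0],[-0.13,0.024,0],[-0.13,0.024,0],[-0.13,0.024,0],[-0.13,0.024,0],[-0.13,0.024,0],[-0.13,0.024,0]],"dr":[[0,0,0],[0,0,0],[0,0,0],[0,0,0],[0,0,0],[0,0,0],[0,0,0],[0,0,0],[0,0,0],[0,0,0]],"claw":[0,0,0,0,0,0,0,0,0,0]}'
python3 -m pendant '{"slide":[[0,0,0],[0,0,0],[0,0,0]],"dr":[[0,0,0],[0,0,0],[0,0,0]],"claw":[0,0,0]}'
python3 -c "
from h import *
goal((.536,-.108,.11),1.383)
arm.observe()
c1=snap('top','t1',(290,150,170,110),2.5)
c=snap('wrist','w3')
a=cv2.imread('pics/t1.png');b=cv2.resize(cv2.imread('pics/w3.png'),None,fx=.75,fy=.75)
o=np.zeros((600,800,3),np.uint8);o[:275,:425]=a;o[280:580,:480]=b;cv2.imwrite('pics/c3.png',o)"
```

```text
clock: 5.1
position: [0.5349, 0.2905, 0.1604]
ee_rot: [-2.414, -2.01, 0.004]
force: [-0.3, 0.2, -3.8]
width: 0.259
gripper_force: 25.0
clock: 6.1
position: [0.5325, -0.107, 0.1608]
ee_rot: [-2.418, -2.003, 0.002]
force: [-0.1, -0.0, -3.7]
width: 0.26
gripper_force: 25.0
clock: 6.4
position: [0.5332, -0.1041, 0.1614]
ee_rot: [-2.417, -2.004, 0.001]
force: [-0.4, 0.4, -4.4]
width: 0.26
gripper_force: 25.0
slide total, axes now: [-0.0111  0.0117  0.1714] after turn: [-0.011   0.0115  0.1714] dr total [-0.012 -0.006  0.013]
pos [ 0.5332 -0.1041  0.1614] j [ 0.56  0.45 -0.64  1.82  0.31  0.98 -0.39] F [-0.4  0.4 -4.4] w 0.26 g 25.0 t 6.4
```

View pics/c3.png

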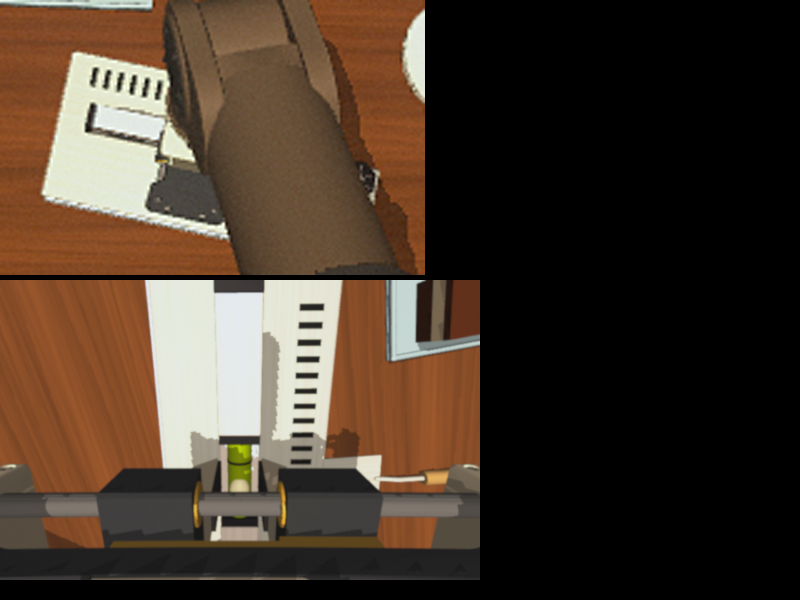

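The level is held along the middle of the shelf. I'll lower it.

```bash
python3 -m pendant '{"slide":[[-0.011,0.0115,0.08],[0,0,0.08],[0,0,0.07],[0,0,0.03],[0,0,0.01],[0,0,0]],"dr":[[0,0,0],[0,0,0],[0,0,0],[0,0,0],[0,0,0],[0,0,0]],"claw":[0,0,0,0,0,0]}'
python3 -m pendant '{"slide":[[0,0,0.007],[0,0,0.007],[0,0,0]],"dr":[[0,0,0],[0,0,0],[0,0,0]],"claw":[0,0,0]}'
```

```text
clock: 7.1
position: [0.536, -0.1077, 0.0826]
ee_rot: [-2.417, -2.006, 0.002]
force: [-8.7, 0.9, 15.1]
width: 0.257
gripper_force: 25.0
clock: 7.4
position: [0.536, -0.1077, 0.0796]
ee_rot: [2.417, 2.006, -0.002]
force: [-13.5, 1.8, 29.7]
width: 0.259
gripper_force: 25.0
```

```bash
python3 -m pendant '{"slide":[[0,0,-0.008],[0,0,0]],"dr":[[0,0,0],[0,0,0]],"claw":[0,0]}'
python3 -m pendant '{"slide":[[0,0,0],[0,0,0],[0,0,0],[0,0,-0.08],[0,0,-0.1],[0,0,-0.12],[0,0,0]],"dr":[[0,0,0],[0,0,0],[0,0,0],[0,0,0],[0,0,0],[0,0,0],[0,0,0]],"claw":[0.55,0.55,0.55,0.55,0.55,0.55,0.55]}'
python3 -c "
from h import *
goal((.502,-.2895,.17),1.383)"
```

```text
clock: 7.6
position: [0.5372, -0.1083, 0.0801]
ee_rot: [2.417, 2.005, 0.001]
force: [-0.5, -0.3, -3.4]
width: 0.258
gripper_force: 25.0
clock: 8.3
position: [0.5394, -0.1089, 0.1738]
ee_rot: [2.415, 2.001, 0.008]
force: [1.1, -0.3, -0.4]
width: 0.549
gripper_force: 0.0
slide total, axes now: [-0.6148 -0.0105  0.0124] after turn: [-0.6148 -0.0102  0.0127] dr total [ 0.06  -0.004  0.004]
pos [ 0.5394 -0.1089  0.1738] j [ 0.57  0.44 -0.64  1.79  0.31  1.   -0.38] F [ 1.1 -0.3 -0.4] w 0.549 g 0.0 t 8.3
```

```bash
python3 -m pendant '{"slide":[[-0.13,0,0],[-0.13,0,0],[0,0,0],[0,0,0],[0,0,0],[0,0,0],[0,0,0],[0,0,0],[0,0,0],[0,0,0]],"dr":[[0,0,0],[0,0,0],[0,0,0],[0,0,0],[0,0,0],[0,0,0],[0,0,0],[0,0,0],[0,0,0],[0,0,0]],"claw":[0.65,0.65,0.65,0.65,0.65,0.65,0.65,0.65,0.65,0.65]}'
python3 -m pendant '{"slide":[[0,0,0],[0,0,0],[0,0,0],[0,0,0],[0,0,0],[0,0,0],[0,0,0],[0,0,0],[0,0,0],[0,0,0]],"dr":[[0,0,0],[0,0,0],[0,0,0],[0,0,0],[0,0,0],[0,0,0],[0,0,0],[0,0,0],[0,0,0],[0,0,0]],"claw":[0.65,0.65,0.65,0.65,0.65,0.65,0.65,0.65,0.65,0.65]}'
python3 -c "
from h import *
goal((.502,-.2895,.17),1.383)
c=snap('wrist','w4');print(w2p(c,(.536,-.108,.1)),w2p(c,(.5576,.005,.106)))
np.savez('cw4.npz',**c)"
```

```text
clock: 9.3
position: [0.5221, -0.1857, 0.1694]
ee_rot: [2.419, 2.004, -0.0]
force: [0.2, -0.9, -0.2]
width: 0.649
gripper_force: 0.0
clock: 10.3
position: [0.522, -0.1858, 0.1694]
ee_rot: [2.42, 2.004, -0.0]
force: [0.2, 0.5, -0.0]
width: 0.649
gripper_force: 0.0
slide total, axes now: [-0.352  -0.0012 -0.0019] after turn: [-0.352  -0.0011 -0.0019] dr total [0.    0.    0.003]
pos [ 0.522  -0.1858  0.1694] j [ 0.7   0.45 -0.62  1.78  0.31  1.   -0.23] F [ 0.2  0.5 -0. ] w 0.649 g 0.0 t 10.3
[315.43480948  91.24035751] [ 314.72000853 -153.33362558]
```

View pics/w4.png

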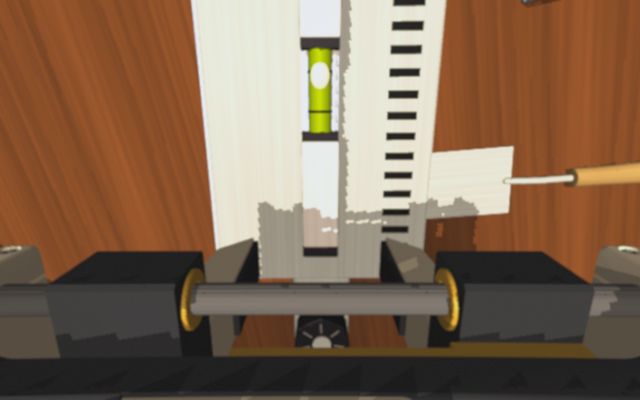

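The vial window spans rows 47–133 and its lower line is at row 111. The bubble's centre is at about row 75, so it stands off away from the knob. I'll measure that more precisely.

```bash
python3 -c "
from h import *
im=cv2.imread('pics/w4.png').astype(int)
p=im[40:140,317:322].mean(1)
print([(40+i,*map(int,v)) for i,v in enumerate(p) if i%1==0 and (i<12 or 17<i<55 or 65<i<76 or i>88)])
c=np.load('cw4.npz')
for r in(61,75,89,111): print(r,p2w(c,(319,r),.1))"
```

```text
[(40, 59, 59, 65), (41, 60, 60, 66), (42, 59, 60, 66), (43, 60, 60, 66), (44, 60, 60, 66), (45, 60, 60, 66), (46, 58, 66, 70), (47, 46, 92, 88), (48, 10, 134, 122), (49, 9, 172, 155), (50, 10, 199, 179), (51, 10, 214, 194), (58, 10, 218, 199), (59, 9, 218, 198), (60, 5, 218, 199), (61, 39, 220, 204), (62, 146, 226, 217), (63, 214, 233, 227), (64, 230, 235, 231), (65, 233, 235, 231), (66, 235, 235, 231), (67, 237, 235, 231), (68, 238, 235, 231), (69, 239, 235, 231), (70, 240, 235, 231), (71, 241, 235, 231), (72, 241, 235, 231), (73, 241, 235, 231), (74, 240, 235, 231), (75, 240, 235, 231), (76, 239, 235, 231), (77, 238, 235, 231), (78, 237, 236, 231), (79, 235, 235, 231), (80, 233, 235, 231), (81, 231, 235, 231), (82, 228, 235, 231), (83, 225, 235, 231), (84, 221, 235, 231), (85, 217, 235, 231), (86, 209, 235, 231), (87, 185, 232, 229), (88, 137, 224, 220), (89, 61, 218, 207), (90, 4, 217, 198), (91, 9, 217, 196), (92, 10, 217, 197), (93, 10, 217, 197), (94, 10, 216, 196), (106, 10, 216, 196), (107, 10, 217, 196), (108, 10, 216, 195), (109, 10, 204, 183), (110, 8, 159, 145), (111, 34, 107, 101), (112, 17, 124, 115), (113, 9, 180, 163), (114, 10, 211, 189), (115, 10, 216, 195), (129, 10, 215, 194), (130, 10, 212, 190), (131, 10, 190, 171), (132, 7, 142, 129), (133, 44, 88, 83), (134, 53, 57, 61), (135, 54, 54, 60), (136, 53, 54, 60), (137, 52, 54, 59), (138, 52, 53, 59), (139, 55, 58, 64)]
61 [ 0.5414024  -0.09141145  0.1       ]
75 [ 0.53992312 -0.09917654  0.1       ]
89 [ 0.53840933 -0.10712288  0.1       ]
111 [ 0.53595867 -0.1199872   0.1       ]
```

```bash
python3 -c "
from h import *
c=np.load('cw4.npz');k=p2w(c,(321,343),.098);print(k)"
python3 -m pendant '{"slide":[[0,0,0],[-0.117,0,0],[-0.117,0,0],[-0.117,0,0],[0,0,0],[0,0,0],[0,0,0],[0,0,0],[0,0,0],[0,0,0]],"dr":[[0,0,0],[0,0,0],[0,0,0],[0,0,0],[0,0,-1],[0,0,-1],[0,0,-1],[0,0,-1],[0,0,-1],[0,0,-1]],"claw":[0.75,0.75,0.75,0.75,0.75,0.75,0.75,0.75,0.75,0.75]}'
python3 -m pendant '{"slide":[[0,0,0],[0,0,0],[0,0,0],[0,0,0],[0,0,0],[0,0,0],[0,0,0]],"dr":[[0,0,-1],[0,0,-1],[0,0,-1],[0,0,-1],[0,0,-1],[0,0,0],[0,0,0]],"claw":[0.75,0.75,0.75,0.75,0.75,0.75,0.75]}'
python3 -c "
from h import *
goal((.502,-.289,.072),2.703)"
```

```text
[ 0.50502938 -0.29058694  0.098     ]
clock: 11.35
position: [0.5024, -0.2894, 0.1694]
ee_rot: [1.552, 2.731, -0.0]
force: [0.9, -0.6, -0.5]
width: 0.748
gripper_force: 0.0
clock: 12.05
position: [0.5024, -0.2893, 0.1693]
ee_rot: [-0.689, -3.065, -0.001]
force: [0.1, -0.2, -0.4]
width: 0.753
gripper_force: 0.0
slide total, axes now: [1.500e-03 3.000e-04 3.244e-01] after turn: [0.0016 0.0004 0.3244] dr total [ 0.003 -0.001 -0.028]
pos [ 0.5024 -0.2893  0.1693] j [ 1.05  0.58 -0.92  1.71  0.51  1.11  1.1 ] F [ 0.1 -0.2 -0.4] w 0.753 g 0.0 t 12.05
```

```bash
python3 -m pendant '{"slide":[[0,0,0.1],[0,0,0.1],[0,0,0.08],[0,0,0.04],[0,0,0],[0,0,0],[0,0,0],[0,0,0],[0,0,0],[0,0,0]],"dr":[[0,0,0],[0,0,0],[0,0,0],[0,0,0],[0,0,0],[0,0,0],[0,0,0],[0,0,0],[0,0,0],[0,0,0]],"claw":[0.75,0.75,0.75,0.75,0.75,0.3,0.3,0.3,0.3,0.3]}' 30
```

```text
clock: 13.05
position: [0.5027, -0.2897, 0.0742]
ee_rot: [0.683, 3.065, -0.001]
force: [-1.5, -1.3, 5.7]
width: 0.45
gripper_force: 30.0
```

```bash
python3 -m pendant '{"slide":[[0,0,0],[0,0,0],[0,0,0],[0,0,0],[0,0,0],[0,0,0],[0,0,0],[0,0,0],[0,0,0],[0,0,0]],"dr":[[0,0,1],[0,0,1],[0,0,1],[0,0,1],[0,0,1],[0,0,1],[0,0,1],[0,0,1],[0,0,1],[0,0,1]],"claw":[0.3,0.3,0.3,0.3,0.3,0.3,0.3,0.3,0.3,0.3]}' 40
python3 -m pendant '{"slide":[[0,0,0],[0,0,0],[0,0,0],[0,0,0],[0,0,0],[0,0,0],[0,0,0],[0,0,0],[0,0,0],[0,0,0]],"dr":[[0,0,1],[0,0,1],[0,0,1],[0,0,1],[0,0,1],[0,0,1],[0,0,1],[0,0,1],[0,0,1],[0,0,1]],"claw":[0.3,0.3,0.3,0.3,0.3,0.3,0.3,0.3,0.3,0.3]}'
python3 -m pendant '{"slide":[[0,0,0],[0,0,0],[0,0,0],[0,0,0]],"dr":[[0,0,1],[0,0,1],[0,0,0],[0,0,0]],"claw":[0.3,0.3,0.3,0.3]}'
python3 -c "
from h import *
goal((.502,-.289,.072),2.703-2.64)"
```

```text
clock: 14.05
position: [0.504, -0.289, 0.0742]
ee_rot: [2.298, 2.139, 0.003]
force: [4.2, 0.9, 2.1]
width: 0.449
gripper_force: 40.0
clock: 15.05
position: [0.5052, -0.2899, 0.0742]
ee_rot: [3.104, 0.467, 0.008]
force: [7.0, -3.5, -4.0]
width: 0.451
gripper_force: 40.0
clock: 15.45
position: [0.5052, -0.2902, 0.0742]
ee_rot: [3.138, 0.099, 0.008]
force: [7.6, -3.7, -3.8]
width: 0.45
gripper_force: 40.0
slide total, axes now: [-0.0105 -0.0048  0.0074] after turn: [-0.0105 -0.0048  0.0075] dr total [ 0.02  -0.042  0.002]
pos [ 0.5052 -0.2902  0.0742] j [ 0.55  0.54 -0.17  1.84  0.12  0.77 -1.19] F [ 7.6 -3.7 -3.8] w 0.45 g 40.0 t 15.45
```

```bash
python3 -m pendant '{"slide":[[0,0,0],[0,0,0],[0,0,0],[0,0,-0.1],[0,0,-0.12],[0,0,-0.1],[0,0,0],[0,0,0],[0,0,0],[0,0,0]],"dr":[[0,0,0],[0,0,0],[0,0,0],[0,0,0],[0,0,0],[0,0,0],[0,0,-1],[0,0,-1],[0,0,-1],[0,0,-1]],"claw":[0.75,0.75,0.75,0.75,0.75,0.75,0.75,0.75,0.75,0.75]}'
python3 -m pendant '{"slide":[[0,0,0],[0,0,0],[0,0,0],[0,0,0],[0,0,0],[0,0,0],[0,0,0],[0.12,0,0],[0.12,0,0],[0.12,0,0]],"dr":[[0,0,-1],[0,0,-1],[0,0,-1],[0,0,-1],[0,0,-1],[0,0,-1],[0,0,-1],[0,0,0],[0,0,0],[0,0,0]],"claw":[0.3,0.3,0.3,0.3,0.3,0.3,0.3,0.3,0.3,0.3]}'
python3 -m pendant '{"slide":[[0,0,0],[0,0,0],[0,0,0],[0,0,0],[0,0,0]],"dr":[[0,0,0],[0,0,0],[0,0,0],[0,0,0],[0,0,0]],"claw":[0,0,0,0,0]}' 10
python3 -c "
from h import *
goal((.538,-.108,.14),1.383)
c=snap('wrist','w5',(220,0,200,260),2.3)
np.savez('cw5.npz',**c)"
```

```text
clock: 16.45
position: [0.502, -0.289, 0.1694]
ee_rot: [-3.024, -0.851, 0.001]
force: [-0.3, -0.4, -0.4]
width: 0.751
gripper_force: 0.0
clock: 17.45
position: [0.5222, -0.1821, 0.1693]
ee_rot: [-2.42, -2.002, 0.0]
force: [0.7, -0.4, -0.4]
width: 0.303
gripper_force: 0.0
clock: 17.95
position: [0.5222, -0.1843, 0.1693]
ee_rot: [-2.421, -2.002, 0.001]
force: [0.5, -0.6, 0.3]
width: 0.006
gripper_force: 0.0
slide total, axes now: [0.2597 0.0039 0.0975] after turn: [0.2596 0.0043 0.0976] dr total [-0.002  0.003 -0.012]
pos [ 0.5222 -0.1843  0.1693] j [ 0.62  0.43 -0.52  1.79  0.25  0.99 -0.18] F [ 0.5 -0.6  0.3] w 0.006 g 0.0 t 17.95
```

View pics/w5.png

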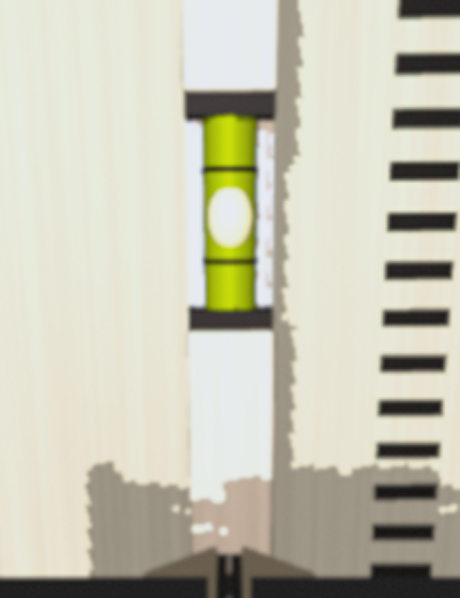

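The lines are at crop rows 170 and 262 and the bubble spans 186–248, so its centre is at 217 against 216 and it is centred. Next is pressing at the vial's middle.

```bash
python3 -c "
from h import *
c=np.load('cw5.npz');k=p2w(c,(320,216/2.3),.1);print(k)
goal((k[0],k[1],.112),1.383)"
```

```text
[ 0.53876424 -0.10859119  0.1       ]
slide total, axes now: [0.2575 0.0068 0.1909] after turn: [0.2574 0.007  0.1909] dr total [-0.002  0.001 -0.01 ]
pos [ 0.5223 -0.1841  0.1693] j [ 0.62  0.43 -0.52  1.79  0.25  0.99 -0.18] F [ 0.1 -0.7 -0. ] w 0.008 g 0.0 t 18.0
```

```bash
python3 -m pendant '{"slide":[[0.129,0.0035,0],[0.129,0.0035,0],[0,0,0.08],[0,0,0.08],[0,0,0.03],[0,0,0],[0,0,0]],"dr":[[0,0,0],[0,0,0],[0,0,0],[0,0,0],[0,0,0],[0,0,0],[0,0,0]],"claw":[0,0,0,0,0,0,0]}'
python3 -m pendant '{"slide":[[0,0,0.005],[0,0,0.005],[0,0,0.003],[0,0,0],[0,0,0]],"dr":[[0,0,0],[0,0,0],[0,0,0],[0,0,0],[0,0,0]],"claw":[0,0,0,0,0]}'
```

```text
clock: 18.7
position: [0.5394, -0.1079, 0.1131]
ee_rot: [2.42, 2.003, 0.001]
force: [1.0, -0.1, 0.1]
width: 0.003
gripper_force: 0.0
clock: 19.2
position: [0.5391, -0.1075, 0.1087]
ee_rot: [2.42, 2.004, 0.0]
force: [0.4, 0.1, -0.9]
width: 0.005
gripper_force: 0.0
```

```bash
python3 -m pendant '{"slide":[[0,0,0.003],[0,0,0.003],[0,0,0],[0,0,0]],"dr":[[0,0,0],[0,0,0],[0,0,0],[0,0,0]],"claw":[0,0,0,0]}'
python3 -m pendant '{"slide":[[0,0,0.003],[0,0,0],[0,0,0]],"dr":[[0,0,0],[0,0,0],[0,0,0]],"claw":[0,0,0]}'
```

```text
clock: 19.6
position: [0.539, -0.1075, 0.1067]
ee_rot: [-2.42, -2.004, 0.0]
force: [-0.7, 1.0, -0.3]
width: 0.005
gripper_force: 0.0
clock: 19.9
position: [0.5392, -0.1075, 0.1064]
ee_rot: [2.419, 2.003, 0.0]
force: [-2.4, 0.1, 6.7]
width: 0.005
gripper_force: 3.2
```

```bash
python3 -m pendant '{"slide":[[0,0,0.0015],[0,0,0],[0,0,0],[0,0,0],[0,0,0]],"dr":[[0,0,0],[0,0,0],[0,0,0],[0,0,0],[0,0,0]],"claw":[0,0,0,0,0]}'
```

```text
clock: 20.4
position: [0.5394, -0.1076, 0.1064]
ee_rot: [2.419, 2.003, 0.0]
force: [-3.7, -0.8, 10.6]
width: 0.005
gripper_force: 5.4
```

```bash
python3 -m pendant '{"slide":[[0,0,0],[0,0,0],[0,0,0],[0,0,0],[0,0,0],[0,0,0],[0,0,0],[0,0,0],[0,0,0],[0,0,0]],"dr":[[0,0,0],[0,0,0],[0,0,0],[0,0,0],[0,0,0],[0,0,0],[0,0,0],[0,0,0],[0,0,0],[0,0,0]],"claw":[0,0,0,0,0,0,0,0,0,0]}'
python3 -m pendant '{"slide":[[0,0,0],[0,0,0],[0,0,0],[0,0,0],[0,0,0],[0,0,0],[0,0,0],[0,0,0],[0,0,0],[0,0,0]],"dr":[[0,0,0],[0,0,0],[0,0,0],[0,0,0],[0,0,0],[0,0,0],[0,0,0],[0,0,0],[0,0,0],[0,0,0]],"claw":[0,0,0,0,0,0,0,0,0,0]}'
python3 -c "
from h import *
c=snap('scene','s6');snap('wrist','w6',(220,100,200,190),2)
k=w2p(c,(.5388,-.1086,.1)).astype(int);print(k)
a=cv2.imread('pics/s6.png');x,y=k
a=cv2.resize(a[y-37:y+37,x-50:x+50],None,fx=8,fy=8,interpolation=cv2.INTER_CUBIC)
a=cv2.resize(a,(486,360));b=cv2.imread('pics/w6.png')[:,:310]
o=np.zeros((600,800,3),np.uint8);o[:360,:486]=a;o[:b.shape[0],490:490+b.shape[1]]=b
o[390:590,:320]=cv2.resize(cv2.imread('pics/s6.png'),(320,200))
cv2.imwrite('pics/c6.png',o)"
```

```text
clock: 21.4
position: [0.5394, -0.1076, 0.1064]
ee_rot: [2.419, 2.003, 0.001]
force: [-2.7, 0.0, 9.9]
width: 0.007
gripper_force: 5.4
clock: 22.4
position: [0.5394, -0.1076, 0.1064]
ee_rot: [2.419, 2.003, 0.001]
force: [-2.6, 0.2, 9.2]
width: 0.004
gripper_force: 5.4
[285 182]
```

View pics/c6.png

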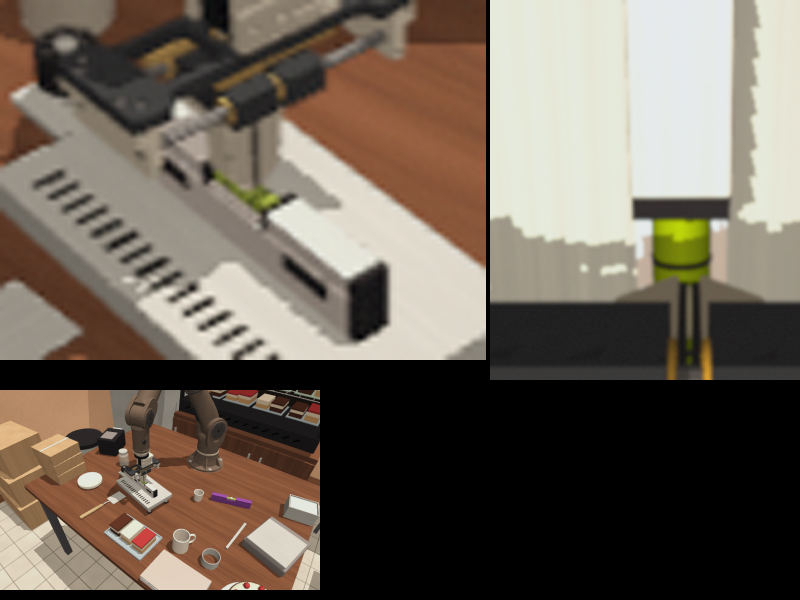

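The fingertips rest on the level's middle. No bubble shows beyond the far line at (683,262), the push is steady at about 9–10 N, and the other things are undisturbed.

```bash
python3 -c "
from h import *
print(arm.sign_off())"
```

```text
the job is handed in; nothing more can be done
None
```

I handed the job in at about 22.5 s with the level lying lengthwise on the shelf and the fingertips pressing its middle at about 9–10 N; the bubble was centred after one turn of the knob (about 2.6 rad), and while pressing the fingers hide it, so I only confirmed nothing shows past the far line.

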